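# Lock the mixing pot onto the paint mixer

### The job

Load the paint mixer: pick up the lidded mixing pot with the grip bar, keeping it upright, set its foot into the socket of the mixer base so that its two lugs drop into the entry slots, then press it down against the spring and turn it clockwise (seen from above) until it clicks locked. Press and turn gently, never forcing pot against mixer with more than 40 N, let go of the locked pot, and leave everything else on the table where it is.

Things in the scene. Friction and masses are not known exactly. Their poses are not given: they have to be found in the camera images.
- pot: Mixing pot, grey with a white lid, 129 mm tall, 154 to 308 g, the only thing with a grip bar. Origin at the centre of its underside, z up. Foot 52 mm across from z = 0 to 30, its lowest 5 mm tapering to 44 mm; body 60 mm across to z = 92; lid 63 mm across to z = 100; grip bar on top to z = 129. Half a turn about z gives the same pot.
- bar (a point): Middle of the pot's upright grip bar, on the pot's axis, 114 mm above its underside; axes as pot. The bar runs along x, directly over the lugs: 56 mm long (x), 14 mm thick (y), 30 mm tall.
- lugs (a point): Point on the pot's axis level with the middle of its two bayonet lugs, 14.5 mm above the underside; axes as pot. The lugs stick out of the foot at +x and -x, out to 32 mm from the axis; each is 9 mm wide (y) and 5 mm tall (z = 12 to 17 above the underside).
- mixer: Mixer base, fixed to the table: a grey housing 150 x 130 mm and 66 mm high carrying a round dark grey socket ring 86 mm across with a light metal rim, its mouth 100 mm above the table. Origin at the centre of its underside, z up. The ring is clamped in the housing, turned up to 15 deg either way from its nominal place; that angle is not measured: see it, or search by feel.
- socket (a point): Centre of the socket's mouth, level with its flat top rim; axes as mixer. Bore 54.4 mm across. Two entry slots, 12.5 mm wide and 34 mm out, open upward at +80 and -100 deg (counterclockwise from x), give or take the ring's 15 deg; lug play in them is 3 deg either way. With the lugs on the rim the pot's underside is 12 mm below this point; in the slots it drops on to 16 mm.
- spring (a point): Centre of the top of the sprung plate in the bore, 16 mm below the mouth; pushes up 5.4 N, plus 0.6 N per mm. Lugs pass under the rim only with the pot's underside 24 to 27 mm below the mouth (10.2 to 12 N; 27 is a hard floor). The pot then turns clockwise only, from the slots 80 deg (stops at 83), where 3 mm notches under the rim let the lugs spring up: locked, underside 21 mm below the mouth.
- jar: Bystander: closed grey jar with a white cap, 62 mm across, 85 mm tall, no grip bar. Origin at the centre of its underside.
- mug: Bystander: grey mug with one handle, 76 mm across, 85 mm tall. Origin at the centre of its underside.
- tin: Bystander: steel tin, 72 mm across, 70 mm tall. Origin at the centre of its underside.
- brush: Bystander: wooden brush 200 mm long lying along its x. Origin at its middle, underneath.
- brushjar: Bystander: glass jar of brushes, 84 mm across, about 190 mm tall with the brushes. Origin at the centre of its underside.
There are look-alikes about, which are no part of the job. Leave any purple look-alike of the pot alone.

How it is judged:
By the outcome, as a careful person would: the job done as asked, in the order asked, and still so for the second after the job is handed in, with the robot touching nothing.
It also fails if it takes over 72 s, if anything falls off the work surface, if the arm or the gripper's body presses on something with over 40 N, if the wrist force passes 120 N, or if a joint passes its speed limit or range.

### The arm

A 6-joint arm with a two-finger parallel gripper is mounted at the origin on the work surface. World frame = base frame: x ahead of the robot, y to its left, z up, the work surface at z = 0. Lengths are in m, angles in rad, forces in N, time in s.
With the tool pointing down it reaches from about 0.35 to 0.85 m from the base axis. Payload 8.1 kg.
Tool frame: the origin (TCP) lies midway between the tips of the shut fingers; the grasp point (between the pads) lies robot.grip_depth behind it (robot.grip_depth is the distance from the TCP to the grasp point, in m); z points along the fingers, y is the line along which they close (so a half turn about z gives the same grasp; the last joint's range is limited). The gripper opens to 93 mm and grips with 3 to 60 N. Pads are 15 mm wide; open, the fingers measure 128 mm over their backs; the gripper's body (75 mm by 188 mm) begins 65 mm behind the grasp point.
Start: joints at [1.021, 0.13, 1.488, -0, 1.523, -0.085], TCP at [0.269, 0.536, 0.193] pointing down, gripper open.
Joint ranges: [-2.96, 2.96], [-0.89, 2.26], [0.02, 2.5], [-1.34, 4.48], [0, 2.73], [-2.66, 2.66]. Speed limits (rad/s): [2.39, 2.39, 2.79, 3.14, 3.14, 3.14].

### API

Orientations are given as a rotation vector (axis times angle).
In Python, from plant import robot gives the robot as it stands.
- The arm moves only by the tool carry_out, never from a script. Its argument "rows" is a list of rows, each a list of 6 numbers: the shift along the tool's x, y, z in m, then the turn, a rotation vector about the tool's x, y, z in degrees. A call has 1 to 12 rows; each row is the pose to reach, as a shift and turn from the pose commanded when the call began, along the tool's axes at that moment; what a row does not reach only later rows make up. A row lasts 1/8 s, in which the tool goes at most 62.5 mm and 10.7 degrees, less where a joint would pass 70% of its speed; a pose out of reach is approached as far as the arm can. A call with a gripper value outside its range is refused whole. "jaw" is the closure in counts, from 0 (fully open) to 255 (shut), set as the call begins (left out, the last holds). The fingers move at their own pace and stop on an object; "force" is the grip in N (left out, the last holds). Time passes only in rows, so rows that repeat a pose let the fingers close. It gives the time, the measured TCP pose, the force, the opening and the grip force at its end, in the units of the state.
- robot.read_state(): the state, without advancing time (a new reading comes with each control period).
- robot.read_camera(name): name is "scene" or "top" or "wrist"; returns the picture (480x640x3 uint8, red, green, blue); there is no depth.
- robot.camera_model(name): a dict with "fx", "fy", "cx", "cy" (pixels), "R" (3x3) and "t" (3): a world point X has camera coordinates R X + t; the wrist camera has in their place "mount" (4x4, takes a point from camera to tool coordinates, whose origin is the TCP and whose axes are the flange's). Camera axes: x right, y down, z forward; pixel columns grow to the right and rows downward; lengths in m; the calibration is good to about 2 mm. A picture is of the moment at which its call begins: read the wrist's pose just before it. camera_model takes no time and is no camera call.
- robot.close_job(): hands the job in; it is judged then, once.
Trained networks look in the newest picture that a camera, given by its name, has taken for a name from the list of things; names that differ only in an ending like _2 or _b are one class to them, and where a whole thing is asked for, a point or a joint stands for the part that bears it (a point fixed in the world has none). Each returns a list of dicts, best first, with "conf" (0 to 1); they miss things now and then, are a little off and sometimes report something else, mostly with a low value. They report only what shows in the picture. A call takes as long as a camera call. They do not tell look-alikes from the thing itself.
- robot.outline_of(camera, target): "pixels" (480x640 bool, what is visible of it) and "pixel" ([column, row] in pixels, amid what is visible of it).
The state is a dict: "t": time; "q": joint angles; "dq": joint speeds; "joint_torque": joint torques, N m; "tool_pos": TCP position; "orientation": TCP orientation; "force": force on the tool from outside, world axes, zero at the start; "wrist_torque": the same for the moment, N m; "opening": finger opening in m; "gripper_force": force on a finger pad.
Only numpy, scipy, OpenCV 4.12 (cv2) and the standard library are available. Lean on these libraries where they do the work, as an engineer would, in place of code of your own. Each camera call takes 0.05 s, during which the arm holds its last target. There are 200 camera calls.

## Working session

There is one attempt and no reset: what is moved stays moved. The work goes in short steps, Python scripts to look and compute and a tool call to move; the robot and the scene stay as the last step left them, time stands still between calls to the robot, and variables do not carry over. Pictures are saved under pics/ and viewed, at most 10 in all, crops included, and the job is handed in when it is done.

Besides the shell and the picture viewer there is one more tool, called after "Request:" by a JSON object that holds its "api" and its "payload". carry_out: Moves the arm, as the interface text tells. Its arguments: {"type":"object","properties":{"rows":{"type":"array"},"jaw":{"type":"number"},"force":{"type":"number"}},"required":["rows"]}

```bash
mkdir -p pics; ls
cat > h.py <<'E'
import numpy as np, cv2
from plant import robot
from scipy.spatial.transform import Rotation as Ro
def snap(n,f):
    s=robot.read_state(); im=robot.read_camera(n); cv2.imwrite('pics/'+f,im[:,:,::-1]); return s,im
def cam(n,s=None):
    m=robot.camera_model(n); K=np.array([[m['fx'],0,m['cx']],[0,m['fy'],m['cy']],[0,0,1]])
    if 'mount' in m:
        M=np.array(m['mount']); Rt=Ro.from_rotvec(s['orientation']).as_matrix()
        Rc=Rt@M[:3,:3]; c=Rt@M[:3,3]+np.array(s['tool_pos']); return K,Rc.T,-Rc.T@c
    return K,np.array(m['R']),np.array(m['t'])
def onplane(C,px,z):
    K,R,t=C; d=R.T@np.linalg.inv(K)@np.array([px[0],px[1],1.]); c=-R.T@t
    return c+d*(z-c[2])/d[2]
def proj(C,X):
    K,R,t=C; p=K@(R@np.array(X)+t); return p[:2]/p[2]
E
python3 - <<'E'
from h import *
s,a=snap('top','top0.png'); 
print(robot.grip_depth,s['tool_pos'],s['orientation'],s['t'])
for n in ('pot','bar','mixer','socket','jar','mug','brushjar','tin'):
    for d in robot.outline_of('top',n)[:3]: 
        ys,xs=np.nonzero(d['pixels']); print(n,round(d['conf'],2),d['pixel'],xs.min(),xs.max(),ys.min(),ys.max(), onplane(cam('top'),d['pixel'],.1).round(3))
s,b=snap('scene','scene0.png')
for n in ('pot','mixer'):
    for d in robot.outline_of('scene',n)[:3]: print(n,round(d['conf'],2),d['pixel'])
E
```

```text
pics
0.0188 [0.2685822  0.53582581 0.19148787] [-7.23418505e-01 -3.05653818e+00  2.77032996e-03] 0.0
pot 0.83 [420.8, 288.6] 398 437 274 303 [ 0.465 -0.281  0.1  ]
pot 0.78 [398.7, 337.4] 381 417 324 354 [ 0.37  -0.234  0.1  ]
pot 0.63 [466.0, 289.1] 445 489 272 302 [ 0.463 -0.372  0.1  ]
bar 0.93 [418.4, 289.3] 399 437 273 303 [ 0.464 -0.277  0.1  ]
bar 0.9 [403.2, 338.6] 381 418 323 354 [ 0.367 -0.243  0.1  ]
bar 0.82 [430.1, 236.0] 414 450 217 252 [ 0.572 -0.305  0.1  ]
mixer 0.85 [208.5, 247.4] 162 252 200 288 [0.554 0.145 0.1  ]
socket 0.62 [207.2, 246.4] 163 252 200 288 [0.556 0.148 0.1  ]
socket 0.45 [420.0, 290.1] 399 437 273 303 [ 0.462 -0.28   0.1  ]
jar 0.62 [354.8, 239.9] 339 368 223 254 [ 0.566 -0.151  0.1  ]
mug 0.56 [315.9, 296.9] 283 339 276 312 [ 0.452 -0.071  0.1  ]
brushjar 0.62 [402.8, 166.0] 379 430 134 192 [ 0.719 -0.254  0.1  ]
tin 0.65 [284.7, 179.4] 266 299 162 199 [ 0.693 -0.01   0.1  ]
pot 0.77 [290.5, 183.8]
pot 0.66 [255.6, 204.5]
pot 0.64 [217.9, 189.2]
mixer 0.94 [439.1, 288.3]
mixer 0.27 [334.9, 320.9]
mixer 0.15 [412.7, 231.2]
```

View pics/top0.png

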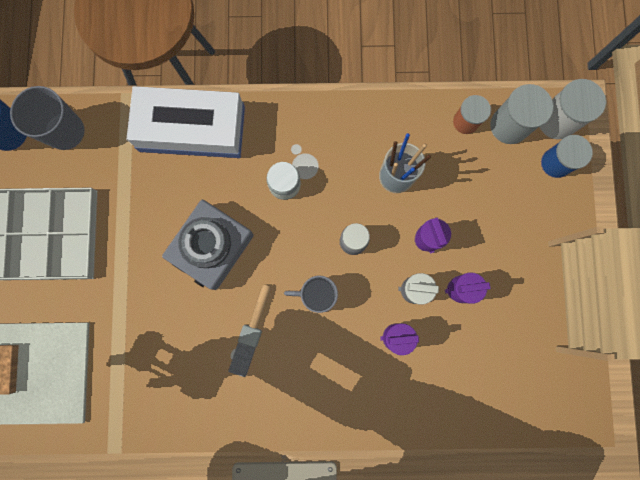

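View pics/scene0.png

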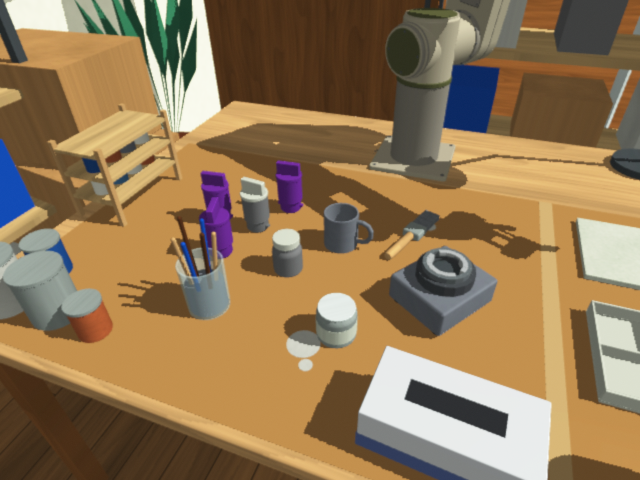

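Run:
```python
from h import *
im=cv2.imread('pics/top0.png')
A=cv2.resize(im[195:295,157:257],(600,600),interpolation=cv2.INTER_CUBIC)[:, :]
B=cv2.resize(im[210:360,375:495],(200*1,250),interpolation=cv2.INTER_CUBIC)
A=cv2.resize(im[195:295,157:257],(500,500),interpolation=cv2.INTER_CUBIC)
B=cv2.resize(im[250:320,395:440],(300,467),interpolation=cv2.INTER_CUBIC)
o=np.zeros((500,800,3),np.uint8);o[:,:500]=A;o[:467,500:]=B;cv2.imwrite('pics/c0.png',o)
C=cam('top'); print('cam',-C[1].T@C[2])
robot.read_camera('top')
d=robot.outline_of('top','mixer')[0]; c=max(cv2.findContours(d['pixels'].astype(np.uint8),0,2)[0],key=cv2.contourArea)
print(cv2.minAreaRect(c)); bx=cv2.boxPoints(cv2.minAreaRect(c)); print([onplane(C,p,.066).round(3) for p in bx])
# bar: bright pixels
h=cv2.cvtColor(im,cv2.COLOR_BGR2GRAY)
```

```text
cam [ 0.42565523 -0.07243906  1.12504959]
((206.97447204589844, 245.60235595703125), (65.63823699951172, 75.40916442871094), 33.97654342651367)
[array([0.537, 0.256, 0.066]), array([0.669, 0.17 , 0.066]), array([0.588, 0.055, 0.066]), array([0.459, 0.142, 0.066])]
```

View pics/c0.png

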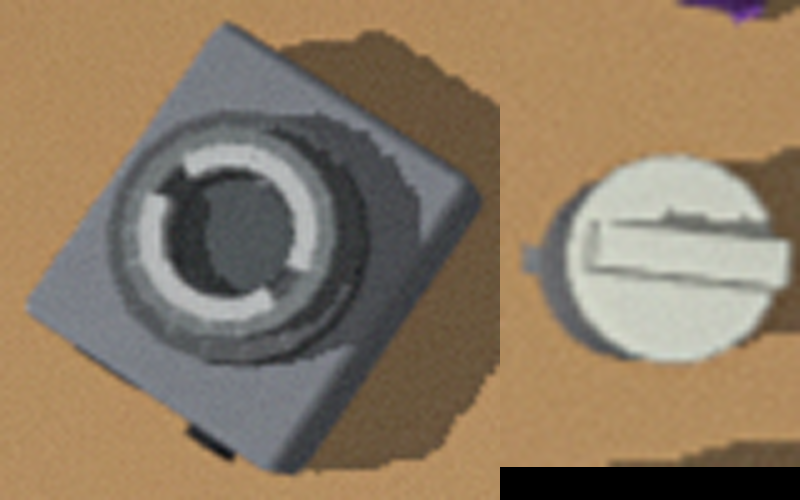

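```bash
cat >> h.py <<'E'
def rows(x,y,z,yaw,s=None):
    """shift & turn (tool axes) from current (measured) to tool down with tool-y at yaw (deg, mod 180)"""
    s=s or robot.read_state(); R=Ro.from_rotvec(s['orientation']); 
    d=R.inv().apply(np.array([x,y,z])-s['tool_pos']); a=np.radians(yaw)
    yv=np.array([np.cos(a),np.sin(a),0]); zv=np.array([0,0,-1.]); T=np.column_stack([np.cross(yv,zv),yv,zv])
    return (d*1000).round(1), (R.inv()*Ro.from_matrix(T)).as_rotvec(degrees=True).round(1)
def yaw(s=None):
    s=s or robot.read_state(); y=Ro.from_rotvec(s['orientation']).as_matrix()[:,1]; return np.degrees(np.arctan2(y[1],y[0]))
E
python3 - <<'E'
from h import *
s=robot.read_state(); print(s['tool_pos'],Ro.from_rotvec(s['orientation']).as_matrix().round(3),yaw(s),np.degrees(s['q']).round(1))
m=robot.camera_model('wrist'); print(np.array(m['mount']).round(3),m['fx'],m['cx'],m['cy'])
C=cam('top'); print('socket',onplane(C,(203.6,241.6),.1),'pot', onplane(C,(395+688/6.667,250+255/6.667),.129),onplane(C,(395+670/6.667,250+257/6.667),.1))
E
```

```text
[0.26892614 0.53634651 0.19254376] [[-0.894  0.448  0.   ]
 [ 0.448  0.894 -0.   ]
 [-0.    -0.    -1.   ]] 63.369235874424255 [58.5  7.5 85.3 -0.  87.3 -4.9]
[[ 0.    -0.962 -0.273  0.076]
 [ 1.     0.    -0.001 -0.001]
 [ 0.001 -0.273  0.962 -0.193]
 [ 0.     0.     0.     1.   ]] 389.76994392682275 320.3691670284236 237.90754767781922
socket [0.56629964 0.1554482  0.1       ] pot [ 0.46296617 -0.42622288  0.129     ] [ 0.46352476 -0.43108239  0.1       ]
```

Run:
```python
from h import *
C=cam('top'); print(onplane(C,(423.2,288.2),.129),onplane(C,(420.5,288.5),.1))
print(rows(.566,.155,.22,-20))
```

```text
[ 0.46498572 -0.2802645   0.129     ] [ 0.46560279 -0.28088213  0.1       ]
(array([-436.5, -207.7,  -27.4]), array([ 0. ,  0. , 83.4]))
```

Request:
{"api": "carry_out", "payload": {"rows": [[-0.055,-0.026,-0.027,0,0,10],[-0.11,-0.052,-0.027,0,0,20],[-0.165,-0.078,-0.027,0,0,30],[-0.22,-0.104,-0.027,0,0,40],[-0.275,-0.13,-0.027,0,0,50],[-0.33,-0.156,-0.027,0,0,60],[-0.385,-0.182,-0.027,0,0,70],[-0.436,-0.208,-0.027,0,0,80],[-0.436,-0.208,-0.027,0,0,83],[-0.436,-0.208,-0.027,0,0,83],[-0.436,-0.208,-0.027,0,0,83]], "jaw": 130}}

```text
t: 2.08
tool_pos: [0.5652, 0.1555, 0.2196]
orientation: [-2.566, -1.813, -0.0]
force: [-1.3, -0.1, -0.9]
opening: 0.0454
gripper_force: 0.0
```

Run:
```python
from h import *
s,im=snap('wrist','w1.png'); print(s['t'],s['tool_pos'],yaw(s),s['opening'])
C=cam('wrist',s)
# rectified top-down view of plane z=0.1, 0.25mm/px, x up, y left
X0,Y0=.566,.155; P=[(X0+.05,Y0+.05),(X0+.05,Y0-.05),(X0-.05,Y0-.05),(X0-.05,Y0+.05)]
src=np.float32([proj(C,(*p,.1)) for p in P]); H=cv2.getPerspectiveTransform(src,np.float32([[0,0],[599,0],[599,599],[0,599]]))
cv2.imwrite('pics/r1.png',cv2.warpPerspective(im,H,(600,600))[:,:,::-1])
```

```text
2.075 [0.56516885 0.15553333 0.21960213] -19.50811781203378 0.04536880267342886
```

View pics/r1.png

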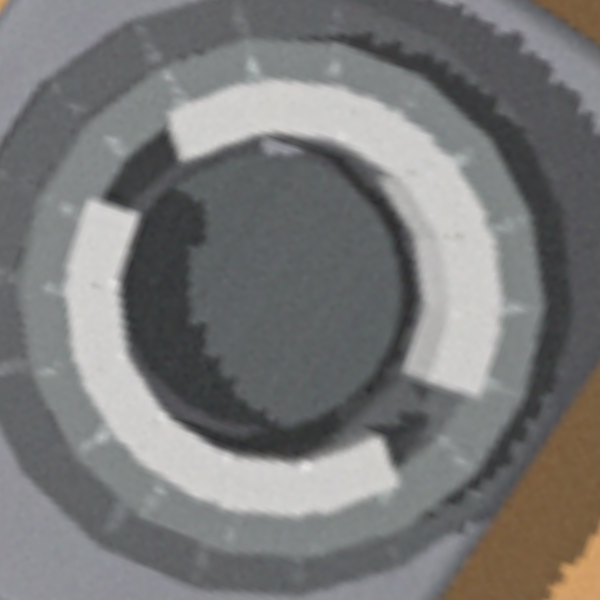

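Run:
```python
from h import *
g=cv2.cvtColor(cv2.imread('pics/r1.png'),cv2.COLOR_BGR2GRAY); m=(g>175).astype(np.uint8); m=cv2.morphologyEx(m,cv2.MORPH_OPEN,np.ones((7,7)))
ys,xs=np.nonzero(m)
c=np.array([282.,298.])
for it in range(3):
    th=np.arange(0,360,1.); e=[]
    for t in th:
        r=np.arange(170,240,.5); u=np.array([np.cos(np.radians(t)),np.sin(np.radians(t))]); p=(c[:,None]+u[:,None]*r).round().astype(int)
        v=m[p[1],p[0]]
        if v.sum()>20: e.append(c+u*r[np.nonzero(v)[0].max()])
    e=np.array(e); A=np.c_[2*e,np.ones(len(e))]; s=np.linalg.lstsq(A,(e**2).sum(1),rcond=None)[0]; c=s[:2]; R=np.sqrt(s[2]+c@c)
print('centre',c,'R mm',R/5.99, 'world',.566+(299.5-c[1])/5990,.155+(299.5-c[0])/5990)
for rr in (188,195,202,208):
    a=np.arange(0,360,.25); w=np.radians(a) # world angle: x up,y left
    p=np.round([c[0]-rr*np.sin(w),c[1]-rr*np.cos(w)]).astype(int); v=m[p[1],p[0]]
    ch=np.nonzero(np.diff(v.astype(int)))[0]; print(rr,a[ch])
print('to pot view',rows(.465,-.281,.24,-6))
```

```text
centre [283.34421108 297.7040031 ] R mm 36.087609409062836 world 0.5662998325380969 0.15769712669823216
188 [ 34.25  62.   212.75 241.25]
195 [ 33.75  62.25 212.25 241.75]
202 [ 33.5   62.75 212.   242.5 ]
208 [ 32.75  62.5  212.25 242.75]
to pot view (array([-445.1,   51.4,  -20.4]), array([  0. ,  -0. , -13.5]))
```

Request:
{"api": "carry_out", "payload": {"rows": [[-0.055,0.007,-0.02,0,0,-2],[-0.11,0.013,-0.02,0,0,-4],[-0.165,0.019,-0.02,0,0,-6],[-0.22,0.026,-0.02,0,0,-8],[-0.275,0.032,-0.02,0,0,-10],[-0.33,0.038,-0.02,0,0,-12],[-0.385,0.045,-0.02,0,0,-13.5],[-0.445,0.051,-0.02,0,0,-13.5],[-0.445,0.051,-0.02,0,0,-13.5],[-0.445,0.051,-0.02,0,0,-13.5],[-0.445,0.051,-0.02,0,0,-13.5]]}}

```text
t: 3.5
tool_pos: [0.4647, -0.2797, 0.2397]
orientation: [2.334, 2.102, 0.001]
force: [-0.1, 0.1, 0.0]
opening: 0.0456
gripper_force: 0.0
```

Run:
```python
from h import *
s,im=snap('wrist','w2.png'); print(s['t'],s['tool_pos'],yaw(s),s['opening'])
C=cam('wrist',s)
X0,Y0=.465,-.281; P=[(X0+.05,Y0+.05),(X0+.05,Y0-.05),(X0-.05,Y0-.05),(X0-.05,Y0+.05)]
src=np.float32([proj(C,(*p,.129)) for p in P]); H=cv2.getPerspectiveTransform(src,np.float32([[0,0],[599,0],[599,599],[0,599]]))
cv2.imwrite('pics/r2.png',cv2.warpPerspective(im,H,(600,600))[:,:,::-1])
```

```text
3.5 [ 0.46465201 -0.2796707   0.23968194] -5.988114795866133 0.04562543541821253
```

View pics/r2.png

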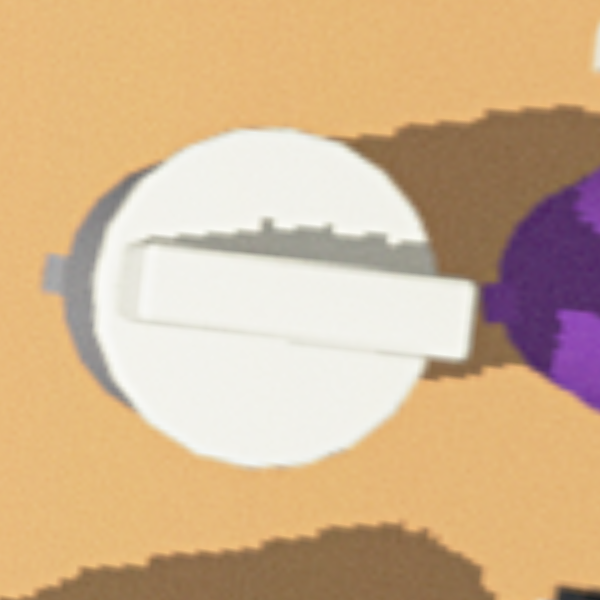

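Request:
{"api": "carry_out", "payload": {"rows": [[-0.001,0,0.03,0,0,1],[-0.001,0,0.06,0,0,1],[-0.001,0,0.09,0,0,1],[-0.001,0,0.09,0,0,1],[-0.001,0,0.09,0,0,1],[-0.001,0,0.09,0,0,1]]}}

```text
t: 4.3
tool_pos: [0.465, -0.2827, 0.1516]
orientation: [2.353, 2.078, 0.001]
force: [-0.0, -0.1, -0.0]
opening: 0.0455
gripper_force: 0.0
```

Run:
```python
from h import *
s=robot.read_state(); print(s['tool_pos'],yaw(s),s['force']); print(rows(.4648,-.2823,.104,-7))
```

```text
[ 0.46498225 -0.28269311  0.15156168] -7.100528026271574 [-0.04635185 -0.12869176 -0.0018773 ]
(array([ 0.4, -0.4, 47.6]), array([ 0.1,  0.1, -0.1]))
```

Request:
{"api": "carry_out", "payload": {"rows": [[0,0,0.02,0,0,0],[0,0,0.036,0,0,0],[0,0,0.044,0,0,0],[0,0,0.046,0,0,0],[0,0,0.046,0,0,0],[0,0,0.046,0,0,0]]}}

```text
t: 5.05
tool_pos: [0.4643, -0.2825, 0.1042]
orientation: [2.354, 2.078, 0.0]
force: [0.1, -0.5, 0.5]
opening: 0.0453
gripper_force: 0.0
```

Run:
```python
from h import *
s=robot.read_state(); print(s['tool_pos'],yaw(s),s['force']); robot.read_camera('top');s=robot.read_state(); print(s['tool_pos'],yaw(s),s['dq'].round(3))
```

```text
[ 0.46427175 -0.28254936  0.10420005] -7.130524169413041 [ 0.09213549 -0.47444671  0.49549676]
[ 0.46426916 -0.2825327   0.10420905] -7.1287162866680855 [-0.001 -0.     0.     0.     0.001 -0.002]
```

Good; close on the bar.

Request:
{"api": "carry_out", "payload": {"rows": [[0,0,0,0,0,0],[0,0,0,0,0,0],[0,0,0,0,0,0],[0,0,0,0,0,0]], "jaw": 255, "force": 45}}

```text
t: 5.6
tool_pos: [0.4639, -0.2823, 0.1036]
orientation: [2.355, 2.079, -0.0]
force: [0.1, -0.1, -0.5]
opening: 0.0103
gripper_force: 0.0
```

Request:
{"api": "carry_out", "payload": {"rows": [[0,0,-0.01,0,0,0],[0,0,-0.03,0,0,0],[0,0,-0.05,0,0,0],[0,0,-0.05,0,0,0],[0,0,-0.05,0,0,0]]}}

```text
t: 6.22
tool_pos: [0.4639, -0.2823, 0.1536]
orientation: [2.355, 2.079, 0.0]
force: [-1.3, 0.5, -0.1]
opening: 0.0005
gripper_force: 0.0
```

Run:
```python
from h import *
s,im=snap('scene','s3.png'); print(s['tool_pos'],yaw(s),s['force'],s['wrist_torque'],s['opening'])
cv2.imwrite('pics/s3c.png',cv2.resize(im[100:300,130:430],(750,500))[:,:,::-1])
print(rows(.5663,.1577,.254,47.6-90))
```

```text
[ 0.46390412 -0.28229705  0.15363493] -7.130112476843269 [-1.26240736  0.46482395 -0.12369565] [-0.09635417  0.10795229 -0.02188548] 0.00046759259446324563
(array([ 449.1,   47.3, -100.8]), array([-0. , -0. , 35.3]))
```

View pics/s3c.png

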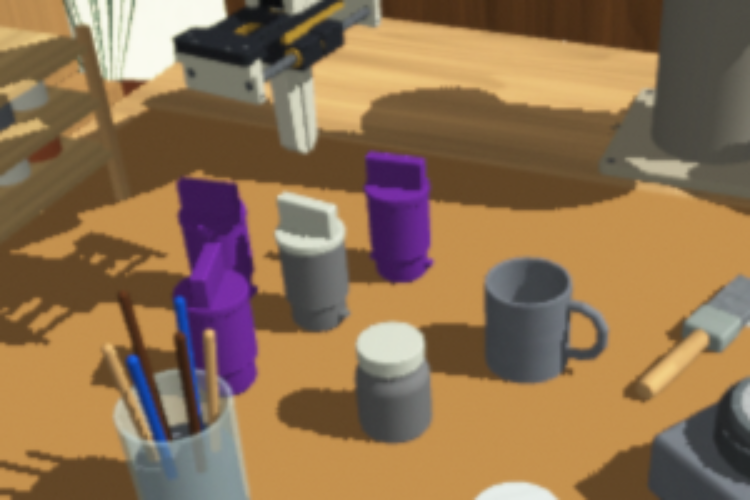

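Run:
```python
from h import *
C=cam('scene'); s=robot.read_state()
f=lambda p:((p[0]-130)*2.5,(p[1]-100)*2.5)
print('tip',f(proj(C,s['tool_pos'])),'bar',f(proj(C,(.4648,-.2823,.129))),'foot',f(proj(C,(.4648,-.2823,0))),s['t'])
s,im=snap('wrist','w4.png')
C=cam('wrist',s);print(proj(C,s['tool_pos']),proj(C,(.4648,-.2823,.129)))
t=robot.read_camera('top'); A=cv2.resize(im,(520,390)); B=cv2.resize(t[250:320,390:480],(280,218),interpolation=cv2.INTER_CUBIC)
o=np.zeros((390,800,3),np.uint8);o[:,:520]=A;o[:218,520:]=B;cv2.imwrite('pics/c4.png',o[:,:,::-1])
```

```text
tip (np.float64(302.2699807472662), np.float64(174.0034946491857)) bar (np.float64(304.39314750824167), np.float64(198.60916985994123)) foot (np.float64(319.2099222158613), np.float64(315.9481341745488)) 6.275
[322.07343698 275.46267959] [324.02543919 260.67813005]
```

View pics/c4.png

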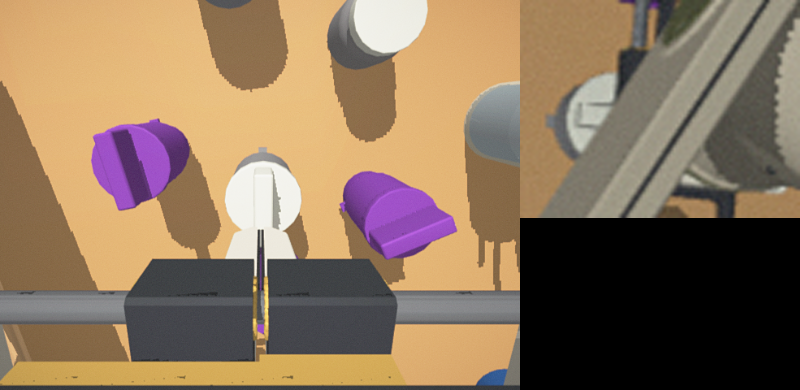

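The tips sit about 25 to 30 mm higher than the reported TCP: in the wrist view they are at about (322,286), and in the scene crop at (297,150) against a predicted (302,174). So the fingers shut above the bar, and the pot at crop (310,260) has not moved. I'll reopen and go lower while watching the force.

Request:
{"api": "carry_out", "payload": {"rows": [[0,0,0,0,0,0],[0,0,0,0,0,0],[0,0,0,0,0,0],[0,0,0,0,0,0],[0,0,0,0,0,0],[0,0,0.02,0,0,0],[0,0,0.04,0,0,0],[0,0,0.06,0,0,0],[0,0,0.068,0,0,0],[0,0,0.07,0,0,0],[0,0,0.07,0,0,0]], "jaw": 130}}

```text
t: 7.75
tool_pos: [0.4642, -0.2825, 0.084]
orientation: [2.355, 2.079, 0.0]
force: [-0.4, 0.1, 0.1]
opening: 0.0455
gripper_force: 0.0
```

Run:
```python
from h import *
s,im=snap('scene','s5.png'); print(s['tool_pos'],yaw(s),s['force'],s['opening'])
cv2.imwrite('pics/s5c.png',cv2.resize(im[130:250,180:320],(700,600),interpolation=cv2.INTER_CUBIC)[:,:,::-1])
```

```text
[ 0.4641909  -0.28251331  0.08398468] -7.130608859870304 [-0.37335189  0.08874006  0.05502372] 0.04547500187145736
```

View pics/s5c.png

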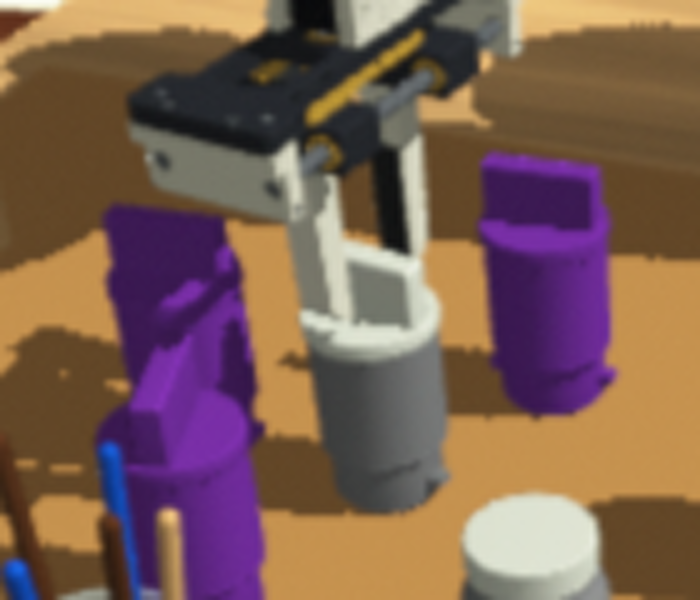

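The fingers now straddle the bar, with the near finger's tip at about (325,322), just above the lid. Close.

Request:
{"api": "carry_out", "payload": {"rows": [[0,0,0,0,0,0],[0,0,0,0,0,0],[0,0,0,0,0,0],[0,0,0,0,0,0],[0,0,0,0,0,0],[0,0,0,0,0,0]], "jaw": 255, "force": 45}}

```text
t: 8.55
tool_pos: [0.464, -0.2823, 0.0836]
orientation: [2.355, 2.079, 0.0]
force: [0.8, -0.4, 0.3]
opening: 0.0136
gripper_force: 45.0
```

Request:
{"api": "carry_out", "payload": {"rows": [[0,0,-0.01,0,0,0],[0,0,-0.04,0,0,0],[0,0,-0.08,0,0,0],[0,0,-0.12,0,0,0],[0,0,-0.15,0,0,0],[0,0,-0.15,0,0,0],[0,0,-0.15,0,0,0]]}}

```text
t: 9.43
tool_pos: [0.4633, -0.2819, 0.232]
orientation: [-2.354, -2.078, 0.001]
force: [0.3, 0.3, -2.9]
opening: 0.0136
gripper_force: 45.0
```

Run:
```python
from h import *
s=robot.read_state(); print(s['tool_pos'],yaw(s),s['force'],s['wrist_torque'],s['opening'])
print(rows(.5663,.1577,.2336,47.6-90))
```

```text
[ 0.46329712 -0.28186645  0.23201903] -7.128509005452024 [ 0.30187625  0.30316536 -2.89093399] [-0.05660367  0.04823458  0.02029566] 0.013591985238695868
(array([449. ,  47.7,  -1.3]), array([-0.1, -0. , 35.3]))
```

Request:
{"api": "carry_out", "payload": {"rows": [[0.03,0.003,0,0,0,3],[0.08,0.008,0,0,0,7],[0.135,0.014,0,0,0,11],[0.19,0.02,0,0,0,15],[0.245,0.026,0,0,0,19],[0.3,0.032,0,0,0,23],[0.355,0.038,0,0,0,27],[0.405,0.043,0,0,0,31],[0.44,0.047,0,0,0,35],[0.449,0.047,0,0,0,35.3],[0.449,0.047,0,0,0,35.3],[0.449,0.047,0,0,0,35.3]]}}

```text
t: 10.92
tool_pos: [0.5659, 0.1562, 0.2328]
orientation: [2.875, 1.266, -0.002]
force: [-0.5, -0.5, -2.6]
opening: 0.0141
gripper_force: 45.0
```

Run:
```python
from h import *
s,im=snap('wrist','w6.png'); print(s['tool_pos'],yaw(s),s['force'],s['wrist_torque'],s['opening'],np.degrees(s['q']).round(1))
print(rows(.5663,.1577,.2336,47.6-90))
s2,sc=snap('scene','s6.png')
o=np.zeros((480,800,3),np.uint8);o[:300,:400]=cv2.resize(im,(400,300));o[:480,400:]=cv2.resize(sc[160:352,360:520],(400,480));cv2.imwrite('pics/c6.png',o[:,:,::-1])
```

```text
[0.56586562 0.15615084 0.23282242] -42.45816799511811 [-0.49316151 -0.46906598 -2.62534345] [-0.0923461   0.09597146  0.03106635] 0.014090424886392679 [10.4  4.8 84.  -0.  91.3 52.9]
(array([ 1.3, -0.9, -0.4]), array([-0. ,  0. , -0.1]))
```

View pics/c6.png

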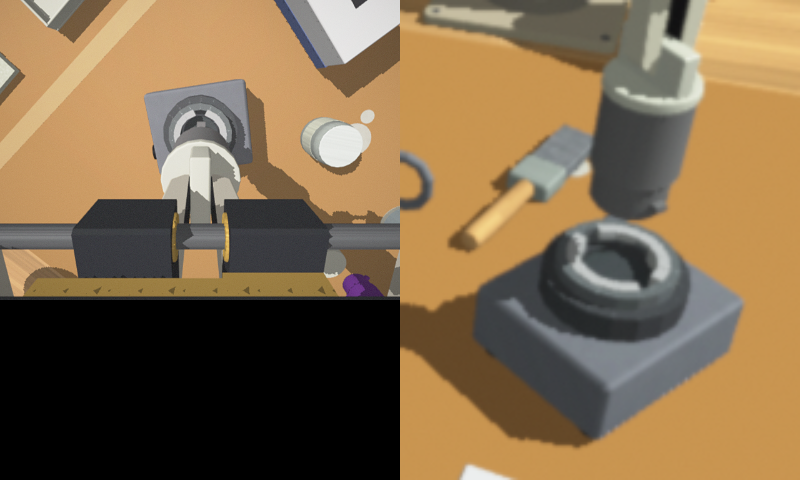

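Request:
{"api": "carry_out", "payload": {"rows": [[0,0,0.01,0,0,0],[0,0,0.025,0,0,0],[0,0,0.038,0,0,0],[0,0,0.041,0,0,0],[0,0,0.041,0,0,0],[0,0,0.041,0,0,0]]}}

```text
t: 11.78
tool_pos: [0.5666, 0.1576, 0.1932]
orientation: [2.874, 1.267, 0.002]
force: [0.1, 0.1, -1.8]
opening: 0.0139
gripper_force: 45.0
```

Run:
```python
from h import *
s=robot.read_state(); print(s['tool_pos'],yaw(s),s['force'],s['wrist_torque'])
print(rows(.5663,.1577,.1836,47.6-90))
C=cam('scene'); f=lambda p:np.round((400+(p[0]-360)*2.5,(p[1]-160)*2.5))
print('mouth pred in c6',f(proj(C,(.5663,.1577,.1))),'top-est',f(proj(C,(.5663,.1554,.1))),'foot',f(proj(C,(.5659,.1562,.1492))),'lid',f(proj(C,(.5659,.1562,.2492))))
im=cv2.imread('pics/s6.png')
```

```text
[0.56663289 0.15755059 0.19319264] -42.425552470763996 [ 0.12988326  0.09502461 -1.78811311] [-0.01860332  0.07661829  0.01585141]
(array([-0.1, -0.4,  9.6]), array([ 0., -0., -0.]))
mouth pred in c6 [616. 254.] top-est [612. 253.] foot [625. 199.] lid [651.  76.]
```

Request:
{"api": "carry_out", "payload": {"rows": [[0,0,0.004,0,0,0],[0,0,0.008,0,0,0],[0,0,0.011,0,0,0],[0,0,0.013,0,0,0],[0,0,0.013,0,0,0]]}}

```text
t: 12.4
tool_pos: [0.5661, 0.1574, 0.1793]
orientation: [-2.875, -1.267, 0.001]
force: [-0.4, -0.2, -2.2]
opening: 0.0136
gripper_force: 45.0
```

Request:
{"api": "carry_out", "payload": {"rows": [[0,0,0.002,0,0,0],[0,0,0.004,0,0,0],[0,0,0.005,0,0,0],[0,0,0.005,0,0,0]]}}

```text
t: 12.9
tool_pos: [0.5662, 0.1574, 0.1744]
orientation: [-2.875, -1.267, 0.0]
force: [-0.4, 0.2, -2.5]
opening: 0.0133
gripper_force: 45.0
```

Request:
{"api": "carry_out", "payload": {"rows": [[0,0,0.002,0,0,0],[0,0,0.003,0,0,0],[0,0,0.004,0,0,0],[0,0,0.004,0,0,0]]}}

```text
t: 13.4
tool_pos: [0.5662, 0.1574, 0.1704]
orientation: [-2.875, -1.267, 0.0]
force: [-0.4, -0.7, -3.0]
opening: 0.0136
gripper_force: 45.0
```

Request:
{"api": "carry_out", "payload": {"rows": [[0,0,0.001,0,0,0],[0,0,0.002,0,0,0],[0,0,0.003,0,0,0],[0,0,0.003,0,0,0]]}}

```text
t: 13.9
tool_pos: [0.5663, 0.1574, 0.1676]
orientation: [2.875, 1.267, 0.0]
force: [-0.2, 0.8, -1.8]
opening: 0.0139
gripper_force: 45.0
```

Request:
{"api": "carry_out", "payload": {"rows": [[0,0,0.001,0,0,0],[0,0,0.002,0,0,0],[0,0,0.002,0,0,0]]}}

```text
t: 14.28
tool_pos: [0.5666, 0.1574, 0.166]
orientation: [2.875, 1.267, 0.001]
force: [0.3, -1.9, 4.2]
opening: 0.0134
gripper_force: 45.0
```

Request:
{"api": "carry_out", "payload": {"rows": [[0,0,0.002,0,0,0],[0,0,0.004,0,0,0],[0,0,0.004,0,0,0]]}}

```text
t: 14.65
tool_pos: [0.5666, 0.1574, 0.1618]
orientation: [2.875, 1.267, 0.001]
force: [-1.1, 1.0, 5.5]
opening: 0.014
gripper_force: 45.0
```

Request:
{"api": "carry_out", "payload": {"rows": [[0,0,0.002,0,0,0],[0,0,0.004,0,0,0],[0,0,0.004,0,0,0],[0,0,0.004,0,0,0]]}}

```text
t: 15.15
tool_pos: [0.5668, 0.1574, 0.1584]
orientation: [2.874, 1.267, 0.002]
force: [-0.7, -1.0, 7.4]
opening: 0.0136
gripper_force: 45.0
```

Run:
```python
from h import *
s=robot.read_state(); print(s['tool_pos'],yaw(s),s['force'],s['wrist_torque'])
```

```text
[0.56676586 0.15743815 0.15842209] -42.436437892915514 [-0.72935972 -1.01747998  7.37377919] [-0.14785129  0.52373506  0.00163073]
```

Request:
{"api": "carry_out", "payload": {"rows": [[0,0,0.001,0,0,0],[0,0,0.001,0,0,0],[0,0,0.001,0,0,2],[0,0,0.001,0,0,4],[0,0,0.001,0,0,6],[0,0,0.001,0,0,6]]}}

```text
t: 15.9
tool_pos: [0.5668, 0.1576, 0.1576]
orientation: [2.937, 1.114, 0.003]
force: [-0.8, 0.0, 8.5]
opening: 0.0136
gripper_force: 45.0
```

Run:
```python
from h import *
s=robot.read_state(); print(s['tool_pos'],yaw(s),s['force'],s['wrist_torque'])
```

```text
[0.56684656 0.15759587 0.15758903] -48.45737489431316 [-0.83341262  0.02367676  8.46274267] [-0.08105674  0.47597584  0.06618744]
```

Request:
{"api": "carry_out", "payload": {"rows": [[0,0,0,0,0,3],[0,0,0,0,0,6],[0,0,0,0,0,9],[0,0,0,0,0,9]]}}

```text
t: 16.4
tool_pos: [0.5669, 0.1576, 0.1576]
orientation: [3.016, 0.88, 0.003]
force: [-1.3, -0.6, 8.5]
opening: 0.0135
gripper_force: 45.0
```

Run:
```python
from h import *
s=robot.read_state(); print(s['tool_pos'],yaw(s),s['force'],s['wrist_torque'])
```

```text
[0.56689526 0.15764631 0.15759393] -57.473415074350015 [-1.33075286 -0.57519961  8.47102799] [0.00565478 0.46203069 0.0031481 ]
```

Request:
{"api": "carry_out", "payload": {"rows": [[0,0,0,0,0,5],[0,0,0,0,0,10],[0,0,0,0,0,15],[0,0,0,0,0,20],[0,0,0,0,0,25],[0,0,0,0,0,30],[0,0,0,0,0,35],[0,0,0,0,0,40],[0,0,0,0,0,45],[0,0,0,0,0,45]]}}

```text
t: 17.65
tool_pos: [0.5671, 0.1578, 0.1577]
orientation: [-3.122, 0.342, -0.003]
force: [-1.3, 0.9, 8.4]
opening: 0.0135
gripper_force: 45.0
```

Run:
```python
from h import *
s=robot.read_state(); print(s['tool_pos'],yaw(s),s['force'],s['wrist_torque'],np.degrees(s['q']).round(1))
```

```text
[0.56706653 0.15782045 0.15773159] -102.50129593314064 [-1.25190125  0.94589091  8.36359065] [ 0.19947862  0.32955165 -0.06307657] [ 10.5   6.6  89.9   0.   83.4 113. ]
```

Request:
{"api": "carry_out", "payload": {"rows": [[0,0,0,0,0,4],[0,0,0,0,0,8],[0,0,0,0,0,12],[0,0,0,0,0,16],[0,0,0,0,0,19],[0,0,0,0,0,20],[0,0,0,0,0,20]]}}

```text
t: 18.52
tool_pos: [0.5671, 0.1578, 0.1578]
orientation: [-3.015, 0.877, -0.003]
force: [-0.1, 0.9, 8.9]
opening: 0.0137
gripper_force: 45.0
```

Run:
```python
from h import *
s=robot.read_state(); print(s['tool_pos'],yaw(s),s['force'],s['wrist_torque'])
```

```text
[0.56713352 0.15782662 0.15775263] -122.43729921671047 [-0.05079295  0.87083263  8.86878277] [ 0.17129637  0.26306808 -0.01217183]
```

Request:
{"api": "carry_out", "payload": {"rows": [[0,0,0,0,0,1],[0,0,0,0,0,1],[0,0,-0.001,0,0,1],[0,0,-0.002,0,0,1],[0,0,-0.003,0,0,1],[0,0,-0.003,0,0,1]]}}

```text
t: 19.27
tool_pos: [0.5671, 0.1578, 0.1605]
orientation: [-3.008, 0.903, -0.003]
force: [-0.1, -0.0, 6.3]
opening: 0.0138
gripper_force: 45.0
```

Run:
```python
from h import *
s=robot.read_state(); print(s['tool_pos'],yaw(s),s['force'],s['wrist_torque'])
```

```text
[0.56708759 0.15781631 0.16054604] -123.42273187100926 [-0.12985772 -0.02654597  6.32793434] [0.24325315 0.10183424 0.0103727 ]
```

Request:
{"api": "carry_out", "payload": {"rows": [[0,0,-0.001,0,0,0],[0,0,-0.002,0,0,0],[0,0,-0.002,0,0,0]]}}

```text
t: 19.65
tool_pos: [0.567, 0.1578, 0.1623]
orientation: [-3.008, 0.903, -0.003]
force: [0.9, -0.1, 5.1]
opening: 0.0135
gripper_force: 45.0
```

Request:
{"api": "carry_out", "payload": {"rows": [[0,0,-0.0005,0,0,0],[0,0,-0.001,0,0,0],[0,0,-0.001,0,0,0]]}}

```text
t: 20.02
tool_pos: [0.5667, 0.1577, 0.1625]
orientation: [-3.008, 0.903, -0.001]
force: [3.8, 1.7, 1.4]
opening: 0.0136
gripper_force: 45.0
```

Run:
```python
from h import *
s=robot.read_state(); print(s['tool_pos'],yaw(s),s['force'],s['wrist_torque'])
```

```text
[0.56665873 0.15765226 0.16249587] -123.42456439059852 [3.7592857  1.73646852 1.40781171] [ 0.54012237 -0.76263859  0.04714634]
```

Request:
{"api": "carry_out", "payload": {"rows": [[0,0,0.0005,0,0,0],[0,0,0.0005,0,0,0],[0,0,0.0005,0,0,0],[0,0,0.0005,0,0,0],[0,0,0.0005,0,0,0],[0,0,0.0005,0,0,0]], "jaw": 130}}

```text
t: 20.78
tool_pos: [0.5662, 0.1574, 0.1621]
orientation: [3.009, -0.904, 0.0]
force: [-0.1, -0.1, -0.0]
opening: 0.0454
gripper_force: 0.0
```

Request:
{"api": "carry_out", "payload": {"rows": [[0,0,-0.01,0,0,0],[0,0,-0.03,0,0,0],[0,0,-0.06,0,0,0],[0,0,-0.09,0,0,0],[0,0,-0.12,0,0,0],[0,0,-0.12,0,0,0]]}}

```text
t: 21.52
tool_pos: [0.5681, 0.1578, 0.2873]
orientation: [-3.005, 0.903, -0.011]
force: [0.6, 0.1, 1.0]
opening: 0.0458
gripper_force: 0.0
```

Run:
```python
from h import *
s,im=snap('wrist','w8.png'); print(s['tool_pos'],yaw(s),s['force'],s['opening'])
C=cam('wrist',s)
X0,Y0=.567,.1578; P=[(X0+.06,Y0+.06),(X0+.06,Y0-.06),(X0-.06,Y0-.06),(X0-.06,Y0+.06)]
src=np.float32([proj(C,(*p,.208)) for p in P]); H=cv2.getPerspectiveTransform(src,np.float32([[0,0],[399,0],[399,399],[0,399]]))
sc=robot.read_camera('scene')
o=np.zeros((480,800,3),np.uint8);o[:400,:400]=cv2.warpPerspective(im,H,(400,400));o[:480,400:]=cv2.resize(sc[160:352,360:520],(400,480));cv2.imwrite('pics/c8.png',o[:,:,::-1])
```

```text
[0.56813624 0.15779442 0.28725192] -123.42832170684791 [0.55450466 0.05733918 1.01497043] 0.04576423490816149
```

View pics/c8.png

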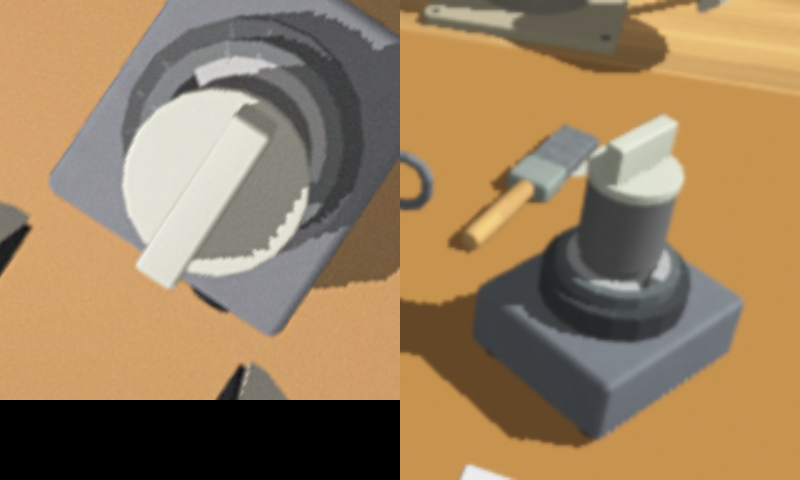

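The picture shows the pot upright in the socket and released: lid centre at about (636,175), bar along about -30°. The tool is clear of it.

```bash
python3 -c "
from plant import robot
print(robot.close_job())"
```

```text
the job is handed in; nothing more can be done
None
```

The pot is in the mixer, pressed down and turned about 81° clockwise, and it stopped at the locked height (about 21 mm below the mouth); I let go of it upright and handed the job in at about 21.5 s, with no force reading above about 9 N and the first grasp closing just above the bar without touching anything.

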